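# Draw a sharpening machine lever home over its splash guard with a hooked rod

### The arm

A 7-joint arm with a two-finger parallel gripper is mounted at the origin on the work surface. World frame = base frame: x ahead of the robot, y to its left, z up, the work surface at z = 0. Lengths are in m, angles in rad, forces in N, time in s.
With the tool pointing down it reaches from about 0.425 to 0.95 m from the base axis. Payload 4.7 kg.
Tool frame: the origin (TCP) lies between the finger pads; the fingertips stand 8 mm ahead of it and the grasp point (between the pads) lies 11 mm behind it; z points along the fingers, y is the line along which they close (so a half turn about z gives the same grasp; the last joint's range is limited). The gripper opens to 85 mm and grips with 20 to 120 N. Pads are 22 mm wide; open, the fingers measure 114 mm over their backs; the gripper's body (76 mm by 85 mm) begins 54 mm behind the grasp point. The pads swing forward as they close: fully open they stand 13 mm farther back than shut.
Start: joints at [1.288, 0.469, -0.049, 1.532, 0.024, 1.141, -0.082], TCP at [0.17, -0.653, 0.239] pointing down, gripper open.
Joint ranges: [-2.59, 2.59], [-0.33, 1.99], [-1.39, 1.29], [0.1, 2.45], [-1.04, 4.18], [0.21, 1.99], [-2.66, 2.66]. Speed limits (rad/s): [2.57, 2.57, 3.14, 3.14, 3.14, 3.14, 3.14].

### API

Orientations are given as [roll, pitch, yaw] about the fixed x, y, z axes, in that order (R = Rz(yaw) Ry(pitch) Rx(roll)).
In Python, from plant import manip gives the robot as it stands. Calls block until the motion is done:
- manip.movep(position, orientation): joint-space move of the TCP to a pose.
- manip.servo_line(position, ori=None, speed=0.15, until_force=None): straight line of the TCP; ori=None keeps the orientation; speed is the mean speed in m/s. With until_force (N) it stops when the force on the tool has changed by that much, and returns True; else False.
- manip.movej(angles): joint-space move.
- manip.gripper_to(opening, grip_force=None): opening from 0.0 (shut) to 1.0 (fully open); grip_force is the grip in N (None keeps the last); returns when the fingers have stopped.
- manip.wait(seconds).
- manip.inverse_kinematics(position, orientation): joint angles nearest the present ones, or None.
- manip.observe(): the state.
- manip.capture(name): name is "scene" or "top" or "wrist"; returns the picture (420x560x3 uint8, red, green, blue); there is no depth.
- manip.calibration(name): a dict with "mtx" (3x3 intrinsics, pixels), "rvec" (rotation vector, rad) and "tvec" (3), from world to camera coordinates, as OpenCV has them. Camera axes: x right, y down, z forward; pixel columns grow to the right and rows downward; lengths in m; the calibration is good to about 2 mm. A picture is of the moment at which its call begins: read the wrist's pose just before it. calibration takes no time and is no camera call; for the wrist camera it gives the pose at the moment of the call.
A pose or a line that the arm cannot do raises manip.Unreachable and nothing moves.
- manip.finish_job(): hands the job in; it is judged then, once.
The state is a dict: "t": time; "joint_pos": joint angles; "qd": joint speeds; "joint_efforts": joint torques, N m; "tcp_pos": TCP position; "tcp_rot": TCP orientation; "wrist_force": force on the tool from outside, world axes, zero at the start; "torque": the same for the moment, N m; "gripper_width": opening from 0.0 (shut) to 1.0 (fully open); "finger_force": force on a finger pad.
Only numpy, scipy, OpenCV 4.12 (cv2) and the standard library are available. Lean on these libraries where they do the work, as an engineer would, in place of code of your own. Each camera call takes 0.05 s, during which the arm holds its last target. There are 200 camera calls.

### The job

Switch on the sharpening machine: take the hooked rod from the wooden stump, reach over the steel splash guard with it and draw the black slide lever behind the guard towards the guard until you feel its stop, then keep it pulled against the stop with 9 to 16 N, never more, for half a second so that it seats. Neither touch the lever with the gripper nor lean on the guard. Lay the rod back on the middle of the stump as it lay, handle flat and hook over the edge, and leave the other things alone.

Things in the scene. Friction and masses are not known exactly. Their poses are not given: they have to be found in the camera images.
- machine: Bench sharpening machine, fixed: grey base 320 x 180 mm, 65 mm high (x = -15 to 305 mm), with a grinding wheel 130 mm across, 40 mm wide, axis along y, centre at x = 240 mm, 105 mm up (near face at x = 175, top 170 mm up). Origin: on the counter at the guard's foot, mid-width; x points from guard to wheel, away from the user; z up.
- guard: Upright steel splash guard on the machine's user side: 180 mm wide, top 160 mm above the counter, 4 mm thick, in the plane x = 0 of the machine (same origin and axes). Two side cheeks, 4 mm thick, same top, run back from it at y = +65 and -65 mm to x = 127 mm; open above and at the back. Never load it over 12 N.
- lever: Black slide lever between guard and wheel: upright paddle 10 mm (x) by 36 mm (y) at machine y = 0, machine's axes, sliding along machine x. Origin on top of the base under the paddle, which spans 10 to 40 mm above it. Starts at machine x = 74 to 111 mm; home is at a hidden rigid stop, set anywhere from x = 44 to 66 mm. Rubs with about 5 N and stays where left. Over 16 N harms it.
- rod: Hooked rod, about 0.18 kg: wooden handle 120 x 22 x 22 mm along x (x = -60 to 60), then a steel rod 8 mm thick at mid-handle height on to x = 175 mm, bent there square down (-z); the leg ends 104 mm below the rod's axis. Origin: centre of the handle's underside. It lies handle flat on the stump, hook hanging over the edge.
- rod_grip (a point): Good grasp point in the middle of the handle's section, 25 mm ahead (x) of the handle's centre, 11 mm above its underside, about over the centre of mass; grasp across y. Same axes as the rod.
- rod_tip (a point): Lowest point of the rod's bent leg, at x = 175 mm, 93 mm below the handle's underside (150 mm ahead of and 104 mm below rod_grip).
- stump: Round wooden log block, fixed, 130 mm high, top 170 mm across and flat. Origin: centre of its underside on the counter.
- whetstone: Bystander: whetstone on a wooden base, 210 x 75 x 43 mm; origin: centre of underside.
- tape: Bystander: roll of white tape lying flat, 100 mm across, 48 mm high; origin: centre of underside.
- hammer: Bystander: hammer lying on the counter, handle to -x of its own frame; origin: underside of the middle.
Things that resemble listed ones, but are neither listed nor needed, are in the scene too. Leave any red or turquoise look-alike of the rod alone.

How it is judged:
By the outcome, as a careful person would: the job done as asked, in the order asked, and still so for the second after the job is handed in, with the robot touching nothing.
It also fails if it takes over 67 s, if anything falls off the work surface, if the arm or the gripper's body presses on something with over 40 N, if the wrist force passes 120 N, or if a joint passes its speed limit or range.

## Working session

There is one attempt and no reset: what is moved stays moved. The work goes in short steps, each a Python script; the robot and the scene stay as the last script left them, time stands still between calls to the robot, and variables do not carry over. Pictures are saved under pics/ and viewed, at most 10 in all, crops included, and the job is handed in when it is done.

```bash
mkdir -p pics; ls
python3 - <<'E'
from plant import manip
import cv2,numpy as np
for n in("scene","top"):
    im=manip.capture(n); cv2.imwrite(f"pics/{n}0.png",im[:,:,::-1])
    c=manip.calibration(n); R=cv2.Rodrigues(np.array(c["rvec"],float))[0]
    print(n,np.round(c["mtx"],1).tolist(),(-R.T@np.array(c["tvec"]).ravel()).round(3),R[2].round(2))
o=manip.observe();print(o["t"],o["tcp_rot"],o["wrist_force"],o["gripper_width"])
E
```

```text
pics
scene [[426.0, 0.0, 284.2], [0.0, 426.0, 206.5], [0.0, 0.0, 1.0]] [0.896 0.561 1.345] [-0.28 -0.49 -0.83]
top [[413.2, 0.0, 278.2], [0.0, 413.2, 208.7], [0.0, 0.0, 1.0]] [ 0.241 -0.129  1.481] [ 0.18 -0.01 -0.98]
0.1 [-3.13985814e+00  6.69962362e-05  2.53838770e-01] [-0.33007427  0.32059602  0.38707082] 1.001306883008947
```

View pics/scene0.png

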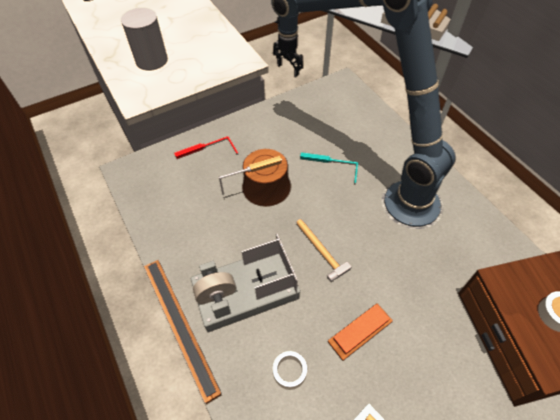

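View pics/top0.png

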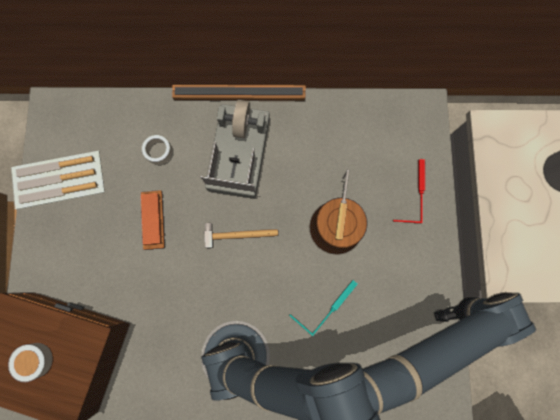

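The scene view shows the rod on the stump at about (252,170), the machine at (245,285), and red and turquoise look-alikes nearby. In the top view the stump is at (342,224) with the rod pointing up towards (347,172), and the machine is at (237,150). I'll zoom in on both.

Run:
```python
import cv2,numpy as np
t=cv2.imread("pics/top0.png");s=cv2.imread("pics/scene0.png")
def z(im,x,y,w,h,f):
    o=cv2.resize(im[y:y+h,x:x+w],None,fx=f,fy=f,interpolation=cv2.INTER_CUBIC)
    for i in range(0,w,10): cv2.putText(o,str(x+i),(i*f,8),0,.3,(0,255,255),1) if i%20==0 else 0; cv2.line(o,(i*f,10),(i*f,14),(0,255,255),1)
    for j in range(0,h,10): cv2.putText(o,str(y+j),(0,j*f+4),0,.3,(0,255,255),1)
    return o
cv2.imwrite("pics/c1.png",np.hstack([z(t,195,90,80,115,5),z(t,310,160,65,115,5)]))
cv2.imwrite("pics/c2.png",np.hstack([z(s,185,230,120,105,4),z(s,212,145,80,105,4)]))
```

```text
(no output)
```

View pics/c1.png

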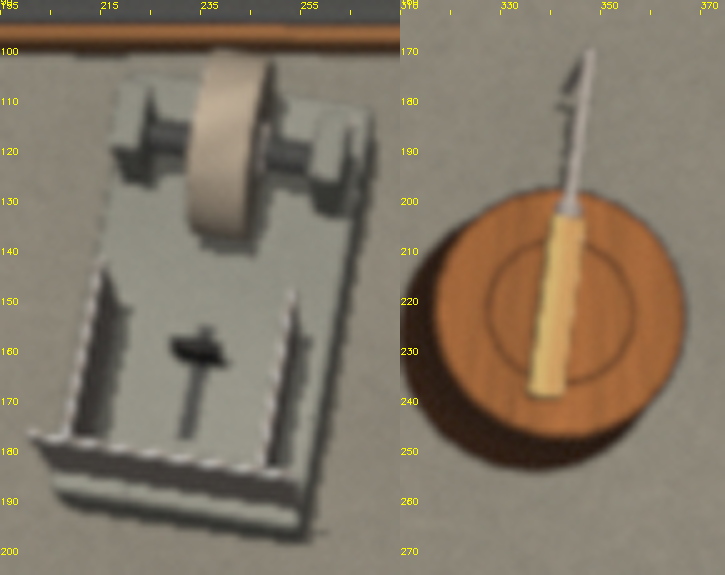

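View pics/c2.png

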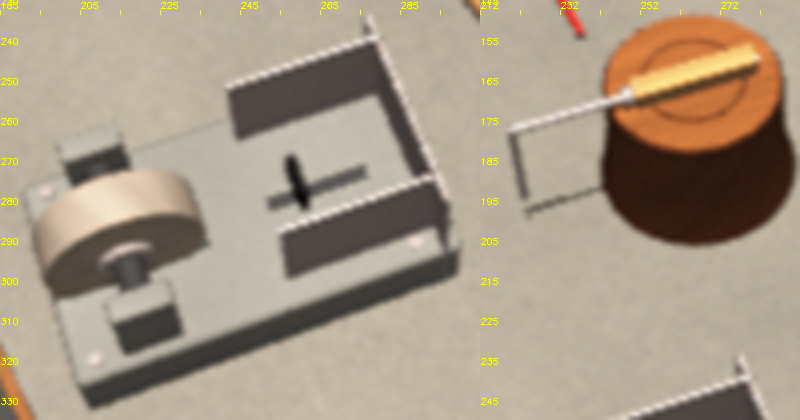

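```bash
cat > vis.py <<'E'
from plant import manip
import cv2,numpy as np
from scipy.optimize import least_squares
C={n:manip.calibration(n) for n in("scene","top")}
def proj(n,P,C=C):
    c=C[n];return cv2.projectPoints(np.array(P,float).reshape(-1,1,3),np.array(c["rvec"],float),np.array(c["tvec"],float),np.array(c["mtx"],float),None)[0].reshape(-1,2)
def tf(p,P):
    c,s=np.cos(p[2]),np.sin(p[2]);P=np.array(P,float)
    return np.c_[p[0]+c*P[:,0]-s*P[:,1],p[1]+s*P[:,0]+c*P[:,1],P[:,2]]
def fit(obs,p0,C=C):
    # obs: list (cam, local xyz (z world), px)
    f=lambda p:np.concatenate([(proj(n,tf(p,[P]),C)[0]-q) for n,P,q in obs])
    r=least_squares(f,p0,loss="soft_l1");return r.x,r.fun.reshape(-1,2)
E
python3 - <<'E'
from vis import *
z=.16
m=[("top",(0,.09,z),(200.6,176.6)),("top",(0,-.09,z),(253,184.4)),("top",(.127,.065,z),(215.2,142.4)),("top",(.127,-.065,z),(253.4,148.4)),
("scene",(.127,-.065,z),(242,252)),("scene",(.127,.065,z),(255,288.2)),("scene",(0,-.065,z),(279.5,240)),("scene",(0,-.09,z),(277.5,234.2)),("scene",(0,.065,z),(293,274.8)),("scene",(0,.09,z),(296.8,280))]
pm,r=fit(m,[.5,0,0]);print("machine",pm.round(4),r.round(1).tolist())
l=[("top",(234.8,160.6)),("scene",(259.2,275.7))]
for n,q in l:
    e=least_squares(lambda x:proj(n,tf(pm,[(x[0],x[1],.092)]))[0]-q,[.09,0]).x;print("lever",n,e.round(4))
h=.152
o=[("top",(-.06,.011,h),(336,239.4)),("top",(-.06,-.011,h),(343.2,239.8)),("top",(.06,.011,h),(341.2,202.8)),("top",(.06,-.011,h),(347,203.4)),("top",(.175,0,.141),(348,170.4)),
("scene",(.175,0,.141),(220,177.5)),("scene",(.175,0,.037),(223,194.5)),("scene",(-.06,-.011,h),(280.2,156.2)),("scene",(-.06,.011,h),(282,160)),("scene",(.06,-.011,h),(248.8,166)),("scene",(.06,.011,h),(250.5,169))]
pr,r=fit(o,[.4,-.4,0]);print("rod",pr.round(4),r.round(1).tolist())
s=[("top",(0,0,.13),(342.2,222.6)),("scene",(0,0,.13),(265.5,165.75))]
ps,r=fit(s,[.4,-.4,0]);print("stump",ps.round(4),r.round(1).tolist())
print("grip",tf(pr,[(.025,0,.141)]),"reach guard",np.hypot(*pm[:2]))
E
```

```text
machine [ 0.5753  0.0246 -0.1769] [[-1.5, -1.3], [-0.1, 0.3], [-0.9, -2.1], [-0.8, -1.4], [-0.2, -0.9], [-0.3, -1.0], [0.2, -1.2], [-0.4, -1.7], [1.3, -1.2], [0.5, 0.7]]
lever top [ 0.0892 -0.0058]
lever scene [0.0956 0.0027]
rod [ 0.4417 -0.3528 -0.1567] [[-0.4, -1.1], [-0.9, -0.5], [-0.9, -0.5], [-0.0, -0.1], [-0.6, -0.1], [-0.0, -0.5], [0.5, -0.4], [-0.5, -1.6], [-0.1, -1.2], [0.2, -2.2], [0.5, -0.9]]
stump [ 0.4398 -0.3574  0.    ] [[-0.5, -0.4], [0.1, -1.6]]
grip [[ 0.4663521  -0.35665584  0.141     ]] reach guard 0.5758005671780096
```

Run:
```python
from vis import *
manip.movep([.466,-.357,.32],[np.pi,0,-.157]);manip.wait(.3)
o=manip.observe();print(o["t"],o["tcp_pos"],o["tcp_rot"],o["wrist_force"])
c=manip.calibration("wrist");im=manip.capture("wrist");np.save("w0.npy",c,allow_pickle=True)
cv2.imwrite("pics/w0.png",im[:,:,::-1])
p=[.4417,-.3528,-.1567];C["wrist"]=c
print(proj("wrist",tf(p,[(-.06,.011,.152),(-.06,-.011,.152),(.06,.011,.152),(.06,-.011,.152),(.175,0,.141)])).round(1).tolist(), proj("wrist",[(.4398,-.3574,.13)]))
```

```text
1.975 [ 0.46563771 -0.35757053  0.31982276] [-3.14153581e+00  2.66141631e-04 -1.58111415e-01] [-0.42385622  1.07724711  0.1592499 ]
[[270.5, 276.5], [292.7, 276.5], [268.8, 154.4], [293.4, 154.4], [280.7, 14.1]] [[286.28971155 213.34723857]]
```

View pics/w0.png

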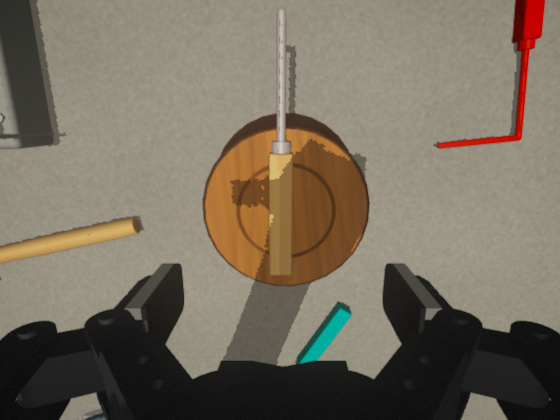

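The wrist view agrees with the fit to 1–2 mm: the handle spans (270–292, 153–275) and the bend is at (281,10). I'll grasp it now.

Run:
```python
from vis import *
def st(s=""):
    o=manip.observe();print(s,round(o["t"],2),o["tcp_pos"].round(4),o["tcp_rot"].round(4),np.round(o["wrist_force"],2),round(float(o["gripper_width"]),3),o["finger_force"]);return o
R=[np.pi,0,-.157]
manip.servo_line([.4668,-.3567,.18],R,speed=.12)
manip.servo_line([.4668,-.3567,.1415],R,speed=.06,until_force=8);st("down")
manip.gripper_to(0.0,120);o=st("grip")
manip.wait(.2);o=st("grip")
np.save("grasp.npy",np.r_[o["tcp_pos"],o["tcp_rot"]])
manip.servo_line([.4668,-.3567,.17],R,speed=.05);manip.wait(.2);st("lift")
manip.servo_line([.4668,-.3567,.30],R,speed=.15);manip.wait(.3);st("up")
C["wrist"]=manip.calibration("wrist");im=manip.capture("wrist");cv2.imwrite("pics/w1.png",im[:,:,::-1])
dz=.30-.1415
print(proj("wrist",tf([.4417,-.3528,-.157],[(.06,.011,.152+dz),(.06,-.011,.152+dz),(.175,0,.141+dz),(.175,0,.037+dz)])).round(1).tolist())
```

```text
down 4.13 [ 0.467  -0.3568  0.1416] [ 3.1415e+00 -3.0000e-04 -1.5700e-01] [-0.6  -0.12  0.2 ] 0.998 0.0
grip 4.75 [ 0.4671 -0.3568  0.1421] [ 3.1413e+00 -7.0000e-04 -1.5700e-01] [-0.72  0.67  4.72] 0.224 118.59373211860657
grip 4.95 [ 0.4671 -0.3568  0.1421] [ 3.1412e+00 -7.0000e-04 -1.5700e-01] [-1.52  1.11  4.64] 0.225 118.62683773040771
lift 5.87 [ 0.4666 -0.3566  0.1696] [-3.1413e+00  7.0000e-04 -1.5700e-01] [-0.16 -0.2  -0.87] 0.22 117.94783473014832
up 7.18 [ 0.4666 -0.3566  0.2994] [-3.141e+00  1.000e-03 -1.570e-01] [ 0.   -0.76 -1.98] 0.226 117.91378498077393
[[252.5, 206.0], [310.2, 206.0], [280.8, -149.9], [282.1, -20.7]]
```

View pics/w1.png

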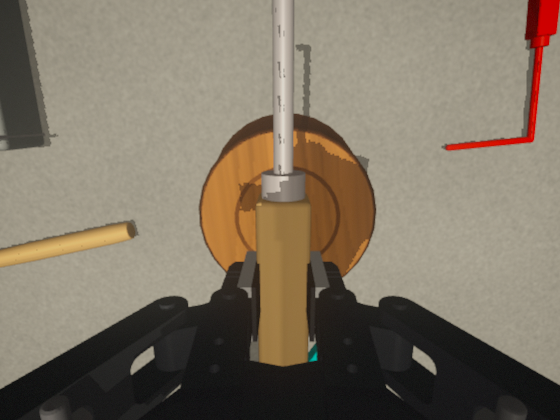

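The grasp is good: handle front edge at (257–310, 201), against about 206 predicted. Next I'll carry the rod over the machine and check it from the scene camera.

```bash
cat >> vis.py <<'E'
PM=np.array([.5753,.0246,-.1769])
def st(s=""):
    o=manip.observe();print(s,round(o["t"],2),o["tcp_pos"].round(4),o["tcp_rot"].round(4),np.round(o["wrist_force"],2));return o
RM=[np.pi,0,PM[2]]
def tcp_for(tipx,tipz,y=0.): return tf(PM,[(tipx-.150,y,tipz+.105)])[0]
E
python3 - <<'E'
from vis import *
manip.servo_line([.4668,-.3567,.34],speed=.15)
manip.movep(tcp_for(.133,.225),RM);manip.wait(.4);st("hover")
for n in("scene","top"):
    im=manip.capture(n)[:,:,::-1]
    t=proj(n,tf(PM,[(.133,0,.225),(.133,0,.329)])); print(n,t.round(1).tolist())
    x,y=((180,190) if n=="scene" else (190,70)); o=im[y:y+140,x:x+100]
    o=cv2.resize(o,None,fx=4,fy=4,interpolation=cv2.INTER_CUBIC)
    for q in t: cv2.circle(o,tuple(int(v) for v in (q-[x,y]+.5)*4),3,(0,255,0),1)
    A=o if n=="scene" else np.hstack([A,o])
cv2.imwrite("pics/h.png",A)
E
```

```text
hover 9.52 [0.5586 0.0272 0.33  ] [-3.1416 -0.     -0.1775] [-0.44 -0.01 -2.83]
scene [[244.5, 259.5], [241.4, 241.9]]
top [[231.9, 135.1], [228.5, 122.6]]
```

View pics/h.png

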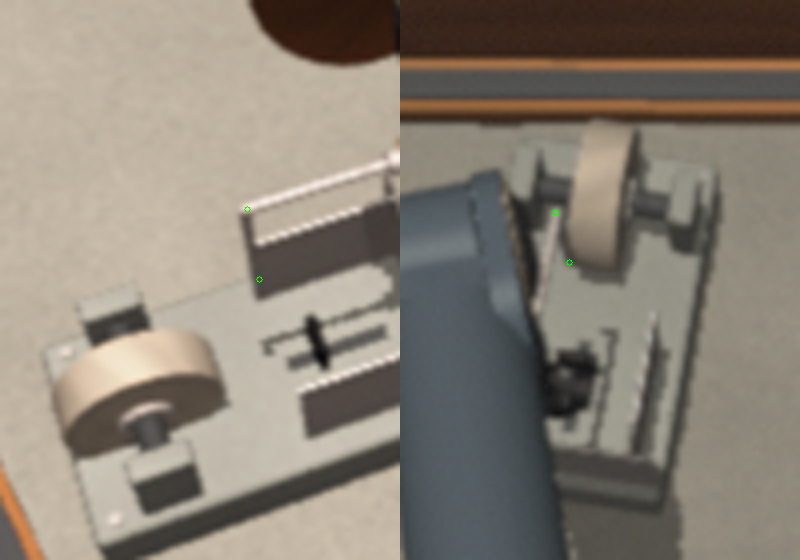

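The rod matches the model in both views: bend at (241,242) in scene and (228,122) in top. I'll lower it behind the lever.

Run:
```python
from vis import *
print(manip.servo_line(tcp_for(.133,.12),RM,speed=.1,until_force=6))
print(manip.servo_line(tcp_for(.133,.080),RM,speed=.04,until_force=5));manip.wait(.3);st("low")
F=[]
for i in range(10):
    manip.wait(.02);F.append(manip.observe()["wrist_force"])
print(np.mean(F,0),np.std(F,0))
n="scene";im=manip.capture(n)[:,:,::-1];x,y=190,215;o=im[y:y+100,x:x+130]
cv2.imwrite("pics/l.png",cv2.resize(o,None,fx=6,fy=6,interpolation=cv2.INTER_CUBIC))
```

```text
False
False
low 12.27 [0.5586 0.0276 0.1852] [-3.1416e+00 -3.0000e-04 -1.7690e-01] [-0.19 -0.18 -1.7 ]
[ 0.1599223  -0.08772405 -1.85415118] [0.50528181 0.39872783 0.48800893]
```

View pics/l.png

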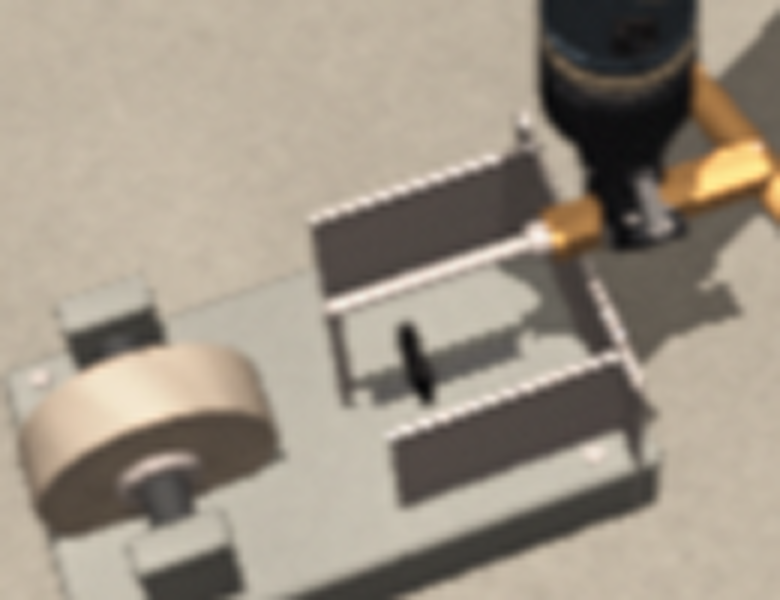

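The leg, at (347,400) in the crop, stands between the wheel and the paddle at (417,362), clear of everything. I'll pull slowly.

```bash
cat >> vis.py <<'E'
AX=np.array([np.cos(PM[2]),np.sin(PM[2])])
B=np.array([.16,-.09])
def fx(n=5,dt=.02):
    F=[]
    for i in range(n): F.append(manip.observe()["wrist_force"]);manip.wait(dt)
    F=np.mean(F,0);return (F[:2]-B)@AX,F
def tipx():
    p=manip.observe()["tcp_pos"];return (p[:2]-PM[:2])@AX+.150
E
python3 - <<'E'
from vis import *
manip.servo_line(tcp_for(.115,.080),RM,speed=.03,until_force=4)
print("a",tipx(),fx())
for k in range(3):
    h=manip.servo_line(tcp_for(.045,.080),RM,speed=.010,until_force=8.5)
    f,F=fx();print(h,round(tipx(),4),round(f,2),F.round(2),round(manip.observe()["t"],2))
    if f>6.5 or not h: break
E
```

```text
a 0.1151132067074832 (np.float64(-0.2771467229684939), array([-0.1243736 , -0.1058481 , -1.41861891]))
True 0.0615 0.75 [ 1.04  0.54 -0.75] 18.16
True 0.0613 1.38 [ 1.56 -0.09 -1.24] 18.79
True 0.0611 0.56 [ 0.77  0.14 -0.97] 19.44
```

It hit the stop at tip x ≈ 0.061, and the same point triggered three times. Now I'll step the force up in small increments.

Run:
```python
from vis import *
x=tipx()
import time
for k in range(25):
    x-=.0004
    manip.servo_line(tcp_for(x,.080),RM,speed=.01)
    f,F=fx(4,.02);print(round(x,4),round(tipx(),4),round(f,2),F.round(1),round(manip.observe()["t"],2))
    if f>8: break
```

```text
0.0607 0.0615 5.25 [ 5.2 -1.8 -3.7] 19.82
0.0603 0.0615 5.95 [ 5.9 -1.7 -5. ] 20.13
0.0599 0.0614 7.52 [ 7.5 -1.8 -5.2] 20.45
0.0595 0.0614 8.02 [ 7.9 -2.1 -6.2] 20.77
```

Run:
```python
from vis import *
x=.0595
for k in range(12):
    x-=.0003
    manip.servo_line(tcp_for(x,.080),RM,speed=.01)
    f,F=fx(4,.02);print(round(x,4),round(tipx(),4),round(f,2),F.round(1))
    if f>11.3: break
print(manip.observe()["t"])
for k in range(9):
    f,F=fx(5,.02);print(round(f,2),F.round(1),round(manip.observe()["t"],2),round(tipx(),4))
    if f<10.8: x-=.0002; manip.servo_line(tcp_for(x,.080),RM,speed=.01)
    if f>13.5: x+=.0002; manip.servo_line(tcp_for(x,.080),RM,speed=.01)
print(x,st()["torque"])
```

```text
0.0592 0.0614 9.44 [ 9.3 -2.3 -6.7]
0.0589 0.0613 9.79 [ 9.7 -2.3 -7.1]
0.0586 0.0613 10.46 [10.3 -2.6 -7.5]
0.0583 0.0613 11.14 [11.  -2.7 -8.8]
0.058 0.0613 12.4 [12.2 -3.  -8.9]
22.35
11.86 [11.8 -2.4 -9.3] 22.43 0.0613
12.12 [12.  -2.9 -9.3] 22.52 0.0613
11.95 [11.8 -2.8 -9. ] 22.6 0.0613
12.11 [12.  -2.5 -8.9] 22.68 0.0613
12.38 [12.3 -2.5 -9.4] 22.77 0.0613
12.2 [12.  -3.  -8.9] 22.85 0.0613
11.96 [11.9 -2.6 -8.9] 22.93 0.0613
11.71 [11.6 -2.4 -9.2] 23.02 0.0613
11.69 [11.6 -2.7 -9.1] 23.1 0.0613
 23.1 [0.4879 0.0398 0.1852] [-3.1403 -0.0067 -0.1779] [ 12.5   -3.26 -10.64]
0.05799999999999999 [-0.63539656 -2.50377995 -0.10978949]
```

Held at about 12 N against the stop for over 0.7 s. Now I'll back off, lift clear and check the rod's pose.

Run:
```python
from vis import *
manip.servo_line(tcp_for(.085,.080),RM,speed=.03);manip.wait(.2);st("rel")
manip.servo_line(tcp_for(.085,.235),RM,speed=.12)
g=np.load("grasp.npy");R=[np.pi,0,-.157]
manip.movep([.4668,-.3567,.34],R)
manip.servo_line([.4668,-.3567,.20],R,speed=.12);manip.wait(.4);st("over stump")
dz=.20-.1421;P=[(.175,0,.141+dz),(.175,0,.037+dz),(.06,-.011,.152+dz),(-.06,.011,.152+dz)]
t=proj("scene",tf([.4427,-.3528,-.157],P));print(t.round(1).tolist())
im=manip.capture("scene")[:,:,::-1].copy()
def z(x,y,w,h,f): return cv2.resize(im[y:y+h,x:x+w],None,fx=f,fy=f,interpolation=cv2.INTER_CUBIC)
a=z(200,125,100,100,5)
for q in t: cv2.circle(a,tuple(int(v) for v in (q-[200,125]+.5)*5),3,(0,255,0),1)
cv2.imwrite("pics/p.png",np.hstack([a,cv2.resize(z(230,225,75,100,5),(375,500))[:, :300]]))
```

```text
rel 24.35 [0.5112 0.0361 0.185 ] [ 3.1415  0.     -0.1769] [-0.3   0.26 -1.11]
over stump 28.98 [ 0.4668 -0.3568  0.2002] [ 3.1414e+00 -3.0000e-04 -1.5710e-01] [ 0.73 -0.   -2.07]
[[217.6, 166.8], [221.3, 184.9], [247.6, 153.3], [281.5, 148.2]]
```

View pics/p.png

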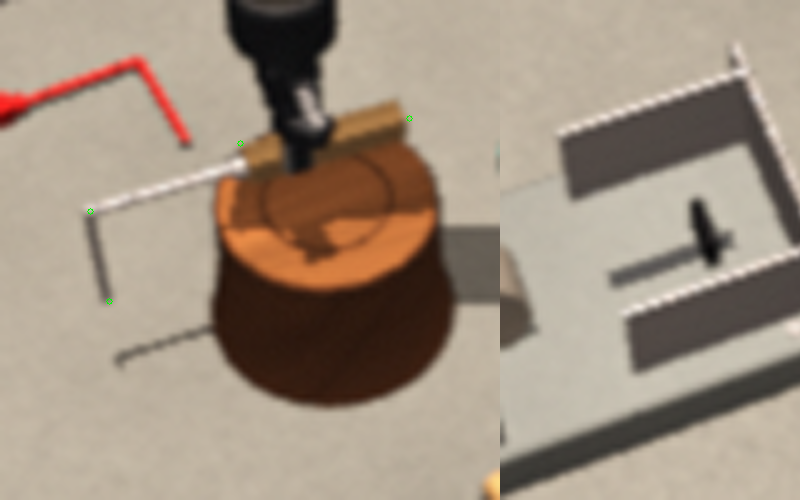

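The rod is unslipped (bend and tip on the predictions) and the lever sits home near the guard end of its slot. I'll lay the rod down.

Run:
```python
from vis import *
R=[np.pi,0,-.157]
manip.servo_line([.4666,-.3566,.150],R,speed=.08)
print(manip.servo_line([.4666,-.3566,.1408],R,speed=.015,until_force=4));manip.wait(.2);st("set")
manip.gripper_to(0.25);manip.wait(.2);st("eased")
manip.gripper_to(1.0);manip.wait(.2);st("open")
manip.servo_line([.4666,-.3566,.32],R,speed=.1);manip.wait(.3)
im=manip.capture("wrist")[:,:,::-1];s=manip.capture("scene")[:,:,::-1]
a=cv2.resize(s[125:225,200:300],(420,420),interpolation=cv2.INTER_CUBIC)
cv2.imwrite("pics/f.png",np.hstack([im[:, 180:400],a]));st("end")
```

```text
True
set 30.53 [ 0.4666 -0.3566  0.1421] [ 3.1416  0.     -0.157 ] [-0.52  0.4   5.24]
eased 30.95 [ 0.4663 -0.3565  0.1417] [-3.1413e+00  7.0000e-04 -1.5700e-01] [ 1.1  -0.77  5.74]
open 31.79 [ 0.4657 -0.3561  0.1411] [-3.1406e+00  2.4000e-03 -1.5700e-01] [-0.86 -0.25  0.39]
end 34.13 [ 0.4666 -0.3566  0.3199] [-3.1416e+00  1.0000e-04 -1.5700e-01] [ 1.16 -0.95  0.09]
```

View pics/f.png

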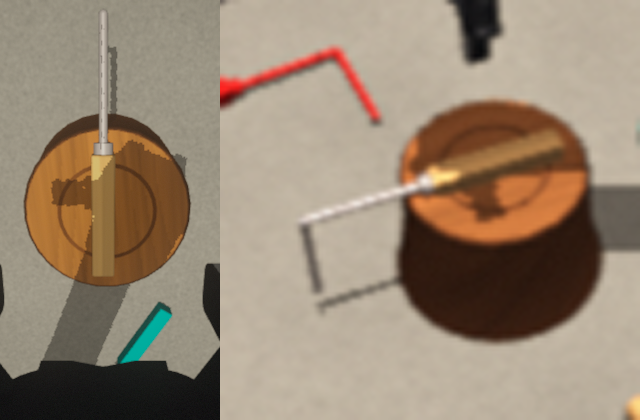

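The rod lies as before: handle at (272–294, 154–276) in the wrist view, hook over the edge. I'm handing in.

```bash
python3 -c "
from plant import manip
print(manip.finish_job())"
```

```text
the job is handed in; nothing more can be done
None
```

I drew the lever to its stop and held it there at about 12 N (wrist-force reading) for over 0.7 s, then laid the rod back on the stump as it lay and handed the job in at about 34 s; the pictures show the lever moved towards the guard, but I couldn't directly confirm that it seated.

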